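Let a sample tube out with the flap lever

TASK

Press down the red pad on the long end of the lever so that its short end raises the heavy steel flap of the tube outlet, and keep it down until the sample tube has rolled out into the trough. Then ease the lever up again so that the flap closes gently, without dropping, and leave lever and flap at rest as they were. Only press the lever: do not lift it out of its saddle, do not touch the outlet, the flap or the tube, and leave everything else on the bench where it is.

Things in the scene. Friction and masses are not known exactly. Their poses are not given: they have to be found in the camera images.
- outlet: Tube outlet, fixed to the bench: white box (x 85 to 205 mm, y -118 to 117, walls up to 100 high) with a sloping chute, and a steel foot (x -200 to 85, y -35 to 35, 12 high) with a blue saddle (x -15 to 15, 111 high) that carries the lever. Origin on the bench right under the lever's pivot, z up; +x runs from the pivot to the box, the lever's long end points to -x, tubes roll to -y.
- flap (a joint): Angle of the heavy steel flap (about 1.6 kg, 120 x 124 x 14 mm, slot in it, yellow lip and tab, top 116 mm high), hinged along its +y edge (outlet's frame). 0 = shut, grows as the lip rises. The tube can pass from about 0.15 rad; with the lever on its stop it is about 0.24. It falls shut by its weight if the lever is let go.
- bump_stop (a point): Top of the black rubber stop on the foot under the long end, 22 mm above the bench, 150 mm from the pivot; it ends the lever's travel.
- trough (a point): Middle of the sloping floor of the open trough (106 mm along x, from the flap's lip at y -24 mm to the blue end wall at y -110 mm, outlet's frame; walls 85 mm high), 62 mm above the bench.
- flap_edge (a point): Middle of the flap's upper front edge, above the yellow lip (moves with the flap).
- lever_pad (a point): Centre of the top of the red pad (50 mm along the lever, 38 across) on the lever's long end: 165 mm from the pivot along the lever, 14 mm above the pivot's axis; 112 mm above the bench at rest, when the lever is level. 3 to 7 N on it raises the flap. It moves in an arc about the pivot; the lever meets its stop at about 0.45 rad, the pad some 72 mm lower.
- lever_pivot (a point): Centre of the lever's pivot pin, 98 mm above the bench, lying loose in the open saddle. The lever is an aluminium bar 20 mm wide, 12 thick, with a dark counterweight on the short side; its short end (65 mm) lies under the flap's yellow tab. Let go, it swings back to level.
- tube_center (a point): Centre of the red-capped sample tube (16 mm diameter, 100 long), lying along the outlet's x. It waits behind the flap's lip, seen through the slot, and rolls by itself into the trough, to -y of the outlet, when the flap is up; there its centre rests at y about -102 mm in the outlet's frame, 62 mm above the bench.
- tube_rack: Bystander, leave alone: blue rack 116 x 56 mm, with capped tubes standing in it, 95 mm high; stands beside the lever. Origin at the centre of its underside.
- reagent_jar: Bystander, leave alone: jar, 48 mm wide, 70 mm high; stands on the other side of the lever. Origin at the centre of its underside.
- specimen_cup: Bystander, leave alone: white open cup, 56 mm wide, 60 mm high; stands near the lever's long end. Origin at the centre of its underside.
- pipette: Bystander, leave alone: white and blue pipette lying down, 270 mm long. Origin at the centre of its underside.
- timer: Bystander, leave alone: small white timer, 70 x 60 x 30 mm. Origin at the centre of its underside.
- steel_tray: Bystander, leave alone: shallow steel tray, 120 x 180 x 30 mm. Origin at the centre of its underside.
- tube: The same sample tube; origin at its centre, x along it towards the cap (it turns about x as it rolls).
Not all that is in view belongs to the job. Of the things like the tube, leave any that is purple; of the rest the smaller one is meant.

How it is judged:
By the outcome, as a careful person would: the job done as asked, in the order asked, and still so for the second after the job is handed in, with the robot touching nothing.
It also fails if it takes over 42 s, if anything falls off the work surface, if the arm or the gripper's body presses on something with over 40 N, if the wrist force passes 120 N, or if a joint passes its speed limit or range.

ROBOT

A 6-joint arm with a two-finger parallel gripper is mounted at the origin on the work surface. World frame = base frame: x ahead of the robot, y to its left, z up, the work surface at z = 0. Lengths are in m, angles in rad, forces in N, time in s.
With the tool pointing down it reaches from about 0.35 to 0.85 m from the base axis. Payload 8.1 kg.
Tool frame: the origin (TCP) lies on the centre line of the jaws, within the pads' length; the fingertips stand 17 mm ahead of it and the grasp point (between the pads) lies 2 mm behind it; x points along the fingers, z is the direction in which the jaws open and shut, and the axes are right-handed (so a half turn about x gives the same grasp; the last joint's range is limited). The gripper opens to 93 mm and grips with 3 to 60 N. Pads are 15 mm wide; open, the fingers measure 128 mm over their backs; the gripper's body (75 mm by 188 mm) begins 65 mm behind the grasp point.
Start: joints at [1.146, 0.13, 1.488, -0, 1.523, -0.085], TCP at [0.2, 0.566, 0.236] pointing down, gripper open.
Joint ranges: [-2.96, 2.96], [-0.89, 2.26], [0.02, 2.5], [-1.34, 4.48], [0, 2.73], [-2.66, 2.66]. Speed limits (rad/s): [2.39, 2.39, 2.79, 3.14, 3.14, 3.14].

INTERFACE

Orientations are given as a rotation vector (axis times angle).
In Python, from plant import telemetry, optics, workorder gives the robot as it stands.
- The arm moves only by the shell command python3 -m inch 'ROWS' [FORCE]. ROWS is JSON, a list that holds one entry, the list of rows, each a list of 7 numbers: the shift along the tool's x, y, z in m, then the turn, a rotation vector about the tool's x, y, z in rad, then the opening, from 0 (shut) to 1 (fully open). In form: [[[tx, ty, tz, ax, ay, az, grip], ...]]. A call has 1 to 20 rows; each row shifts and turns the pose as measured when the row begins, along the tool's axes as they then stand; what a row does not reach is not made up. A row lasts 1/10 s, in which the tool goes at most 50 mm and 8.59 degrees, less where a joint would pass 70% of its speed; a pose out of reach is approached as far as the arm can. A call is refused whole if a number of a shift passes 0.05 or a number of a turn 0.15, either way. A call with a gripper value outside its range is refused whole. The fingers move at their own pace and stop on an object; FORCE is the grip in N (left out, the last holds). Time passes only in rows, so rows that do not move let the fingers close. It gives the time, the measured TCP pose, the force and the opening at its end, in the units of the state.
- telemetry.read_state(): the state, without advancing time (a new reading comes with each control period).
- optics.read_camera(name): name is "side" or "top"; returns a dict with "frame" (400x640x3 uint8, blue, green, red), "fx", "fy", "cx", "cy" (pixels), "rvec" (rotation vector, rad) and "tvec" (3), from world to camera coordinates, as OpenCV has them. Camera axes: x right, y down, z forward; pixel columns grow to the right and rows downward; lengths in m; the calibration is good to about 2 mm. A picture is of the moment at which its call begins. There is no depth.
- workorder.close_job(): hands the job in, once; it reports no verdict.
The state is a dict: "t": time; "q": joint angles; "dq": joint speeds; "joint_torque": joint torques, N m; "tool_pos": TCP position; "orientation": TCP orientation; "force": force on the tool from outside, world axes, zero at the start; "wrist_torque": the same for the moment, N m; "opening": finger opening in m.
Only numpy, scipy, OpenCV 4.12 (cv2) and the standard library are available. Lean on these libraries where they do the work, as an engineer would, in place of code of your own. Each camera call takes 0.05 s, during which the arm holds its last target. There are 200 camera calls.

## Working session

There is one attempt and no reset: what is moved stays moved. The work goes in short steps, Python scripts to look and compute and a shell command to move; the robot and the scene stay as the last step left them, time stands still between calls to the robot, and variables do not carry over. Pictures are saved under pics/ and viewed, on a budget of 10 in all, crops included, one or two more only if the job needs it, and the job is handed in when it is done.

```bash
mkdir -p pics
cat > h.py <<'E'
import numpy as np, cv2
from plant import telemetry, optics, workorder
def cam(n):
    c=optics.read_camera(n); R=cv2.Rodrigues(np.array(c["rvec"],float))[0]; t=np.array(c["tvec"],float).ravel()
    return c["frame"],(c["fx"],c["fy"],c["cx"],c["cy"],R,t)
def ray(k,u,v):
    fx,fy,cx,cy,R,t=k; d=R.T@np.array([(u-cx)/fx,(v-cy)/fy,1]); return -R.T@t,d
def onz(k,u,v,z):
    o,d=ray(k,u,v); return o+d*(z-o[2])/d[2]
def proj(k,p):
    fx,fy,cx,cy,R,t=k; q=R@np.array(p)+t; return np.array([fx*q[0]/q[2]+cx,fy*q[1]/q[2]+cy])
E
python3 - <<'E'
from h import *
s=telemetry.read_state(); print(s)
for n in("top","side"):
    f,k=cam(n); cv2.imwrite(f"pics/{n}0.png",f); print(n,-k[4].T@k[5],k[:4])
E
```

```text
{'t': 0.0, 'q': array([ 1.14558864e+00,  1.31167021e-01,  1.48925099e+00,  9.22736665e-06,
        1.52296924e+00, -8.53834408e-02]), 'dq': array([ 2.08435985e-04, -1.49838128e-04, -1.05573676e-03, -1.12428308e-03,
       -7.56273424e-05,  1.84665614e-04]), 'joint_torque': array([ 6.12098193e-04, -5.59862137e+01, -4.91744936e+01,  7.67344935e-02,
        3.60621780e-02, -1.53671253e-04]), 'tool_pos': array([0.1997449 , 0.56522645, 0.23459944]), 'orientation': array([-0.95628813,  1.35261064,  0.95479953]), 'force': array([ 0.27582326, -0.39166065,  0.56229879]), 'wrist_torque': array([ 0.00677912, -0.03883705,  0.07392428]), 'opening': 0.09295295310770234}
top [0.47505752 0.02803506 1.30509108] (409.16097255102403, 409.16097255102403, 322.98913427420365, 201.58130690225607)
side [ 0.54948255 -0.82732104  0.97022985] (385.17233649471774, 385.17233649471774, 313.9853695785037, 209.79383271153227)
```

View pics/top0.png

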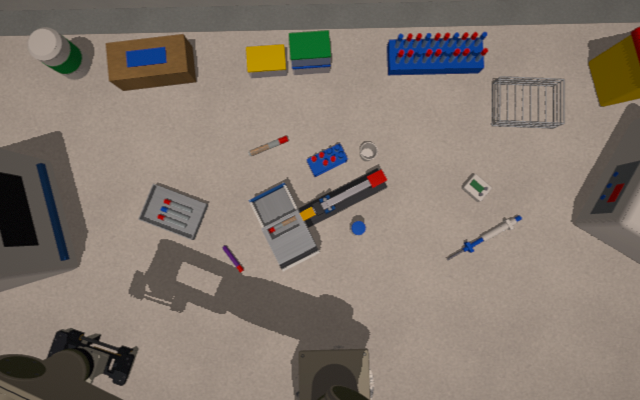

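View pics/side0.png

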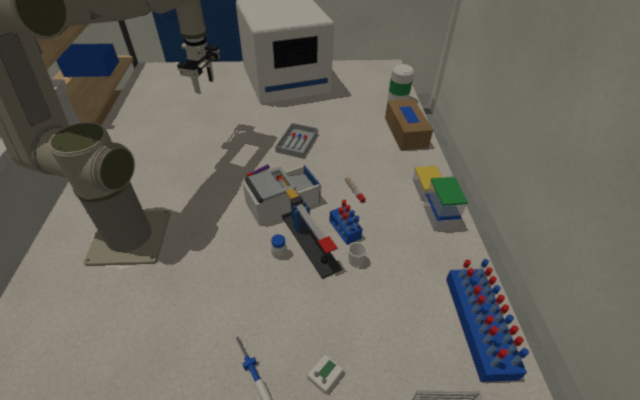

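The top view shows the red pad at (377,178), the lever running to the box at about (290,225), the rack at (327,158), the cup at (368,150) and the jar at (358,227). There are three tube candidates: a red cap in the outlet slot at (285,222), a larger red-capped one on the bench at (270,146), and a purple one at (233,258). The one in the outlet fits, being small, not purple and behind the flap. I'll confirm it in a crop and measure the pad.

```bash
cat > m.py <<'E'
from h import *
def red(f,u0,u1,v0,v1):
    h=cv2.cvtColor(f,cv2.COLOR_BGR2HSV); m=(((h[...,0]<6)|(h[...,0]>174))&(h[...,1]>170)&(h[...,2]>90)).astype(np.uint8)
    w=np.zeros_like(m); w[v0:v1,u0:u1]=m[v0:v1,u0:u1]
    n,l,st,c=cv2.connectedComponentsWithStats(w); i=1+np.argmax(st[1:,4])
    r=cv2.minAreaRect(np.argwhere(l==i)[:,::-1].astype(np.float32)); return c[i],st[i],r
E
python3 - <<'E'
from m import *
T,kt=cam("top"); S,ks=cam("side")
ct,st,rt=red(T,360,395,165,195); cs,ss,rs=red(S,312,342,230,260); print(ct,st,rt,cs,ss,rs)
print("pad top plane",onz(kt,*ct,.112),"side",onz(ks,*cs,.112))
h=cv2.cvtColor(T,cv2.COLOR_BGR2HSV)
y=((abs(h[...,0].astype(int)-22)<7)&(h[...,1]>150)&(h[...,2]>90)); y[:180]=0;y[250:]=0;y[:,:280]=0;y[:,340:]=0
p=np.argwhere(y)[:,::-1]; print("yellow",len(p),p.mean(0),onz(kt,*p.mean(0),.116))
pad=onz(kt,*ct,.112)
a=cv2.resize(T[130:280,230:400],None,fx=4,fy=4,interpolation=cv2.INTER_CUBIC)
cv2.imwrite("pics/c1.png",a)
cv2.imwrite("pics/c2.png",cv2.resize(S[150:280,230:380],None,fx=4,fy=4,interpolation=cv2.INTER_CUBIC))
E
```

```text
[376.40384615 178.25480769] [367 170  20  18 208] ((376.4000244140625, 178.30001831054688), (12.521980285644531, 16.54690170288086), 63.43495178222656) [326.88271605 244.41975309] [318 237  18  16 162] ((326.8783874511719, 244.229736328125), (15.57718276977539, 11.392268180847168), 54.462318420410156)
pad top plane [ 0.62599617 -0.13787096  0.112     ] side [ 0.62862376 -0.14486501  0.112     ]
yellow 130 [307.2        213.42307692] [0.52738817 0.06740636 0.116     ]
```

View pics/c1.png

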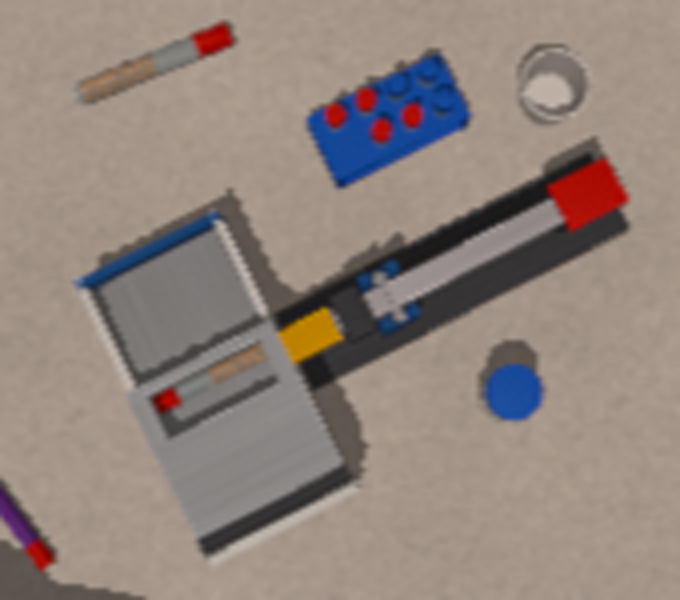

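View pics/c2.png

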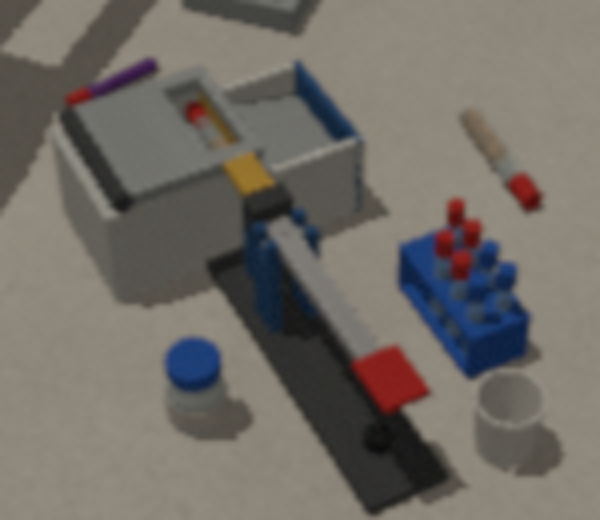

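The crop confirms the tube: a single red-capped tube in the outlet slot at crop (165,400)→(265,355). The bench one is larger and the purple one is excluded. There is one lever, with its pad at crop (588,195) and saddle at (388,297). Next I'll work out the move.

```bash
cat >> m.py <<'E'
PAD=np.array([.6268,-.1400,.112])
def tri(a,b):
    (o1,d1),(o2,d2)=a,b; A=np.stack([d1,-d2],1); s=np.linalg.lstsq(A,o2-o1,rcond=None)[0]; p,q=o1+s[0]*d1,o2+s[1]*d2; return (p+q)/2,np.linalg.norm(p-q)
def rel():
    s=telemetry.read_state(); R=cv2.Rodrigues(s["orientation"])[0]; return s,R
E
python3 - <<'E'
from m import *
T,kt=cam("top"); S,ks=cam("side")
print("tri",tri(ray(kt,*red(T,360,395,165,195)[0]),ray(ks,*red(S,312,342,230,260)[0])))
piv=onz(kt,230+388/4,130+296/4,.108); pad=PAD; d=(piv-pad)[:2]; print(piv,np.hypot(*d)); 
yaw=np.arctan2(d[1],d[0]); print("ux",np.cos(yaw),np.sin(yaw),np.degrees(yaw))
print("pivot side", onz(ks,230+287/4,150+222/4,.105))
s,R=rel(); print(R.round(3))
uy=np.array([-np.sin(yaw),np.cos(yaw),0])
for sg in(1,-1):
    v=R.T@(sg*uy); print("turn about tool x",np.arctan2(-v[1],v[2]), v)
tgt=np.array([pad[0],pad[1],.112+.017+.05]); print("shift tool",R.T@(tgt-s["tool_pos"]))
E
```

```text
tri (array([ 0.62815203, -0.13891542,  0.10432253]), np.float64(0.002351994871204503))
[0.5539795  0.00904403 0.108     ] 0.1658823327875977
ux -0.4389889131262148 0.8984924786286553 116.03938760120703
pivot side [0.56139333 0.01923882 0.105     ]
[[-0.    -0.943  0.333]
 [-0.001  0.333  0.943]
 [-1.     0.    -0.001]]
turn about tool x -2.3650983063384663 [ 4.77957251e-04  7.00782807e-01 -7.13374536e-01]
turn about tool x 0.7764943472513268 [-4.77957251e-04 -7.00782807e-01  7.13374536e-01]
shift tool [ 0.05655706 -0.6376731  -0.52285551]
```

```bash
python3 -m inch '[[[0,-0.0375,-0.0308,0,0,0,0],[0,-0.0375,-0.0308,0,0,0,0],[0,-0.0375,-0.0308,0,0,0,0],[0,-0.0375,-0.0308,0,0,0,0],[0,-0.0375,-0.0308,0,0,0,0],[0,-0.0375,-0.0308,0,0,0,0],[0,-0.0375,-0.0308,0,0,0,0],[0,-0.0375,-0.0308,0,0,0,0],[0,-0.0375,-0.0308,0,0,0,0],[0,-0.0375,-0.0308,0,0,0,0],[0,-0.0375,-0.0308,0,0,0,0],[0,-0.0375,-0.0308,0,0,0,0],[0,-0.0375,-0.0308,0,0,0,0],[0,-0.0375,-0.0308,0,0,0,0]]]' 15
python3 -m inch '[[[0,0,0,0.13,0,0,0],[0,0,0,0.13,0,0,0],[0,0,0,0.13,0,0,0],[0,0,0,0.13,0,0,0],[0,0,0,0.13,0,0,0],[0,0,0,0.13,0,0,0]]]'
cat > w.py <<'E'
from m import *
s,R=rel(); ux=np.array([-.439,.898,0]); uy=np.array([-.898,-.439,0])
print(s["t"],s["tool_pos"].round(4),s["force"].round(1),"op",s["opening"].round(4))
tip=s["tool_pos"]+R[:,0]*.017; print("tip",tip.round(4),"R\n",R.round(3)); e=PAD-tip
print("tip->pad in tool",(R.T@e).round(4),"turn x",np.arctan2(*((R.T@-uy)[[1,2]]*[-1,1])).round(3))
E
python3 w.py
```

```text
t: 1.7
tool_pos: [0.5593, -0.0293, 0.2354]
orientation: [-0.964, 1.343, 0.961]
force: [0.8, 1.3, -0.0]
opening: 0.0003
t: 2.3
tool_pos: [0.5613, -0.038, 0.2334]
orientation: [-0.334, 1.543, 0.333]
force: [0.1, 0.2, 0.4]
opening: 0.0006Traceback (most recent call last):
  File "w.py", line 3, in <module>
    print(s["t"],s["tool_pos"].round(4),s["force"].round(1),"op",s["opening"].round(4))
                                                                 ^^^^^^^^^^^^^^^^^^
AttributeError: 'float' object has no attribute 'round'
```

```bash
sed -i 's/s\["opening"\].round(4)/s["opening"]/' w.py; python3 w.py
```

```text
2.3 [ 0.5613 -0.038   0.2334] [0.1 0.2 0.4] op 0.0006369606853964605
tip [ 0.5614 -0.038   0.2164] R
 [[ 0.002 -0.412  0.911]
 [-0.     0.911  0.412]
 [-1.    -0.001  0.002]]
tip->pad in tool [ 0.1046 -0.1198  0.0173] turn x -0.03
```

```bash
python3 -m inch '[[[0,-0.04,0.006,-0.03,0,0,0],[0,-0.04,0.005,0,0,0,0],[0,-0.04,0.005,0,0,0,0],[0.025,0,0,0,0,0,0],[0.025,0,0,0,0,0,0],[0.02,0,0,0,0,0,0],[0,0,0,0,0,0,0]]]'
python3 w.py
python3 - <<'E'
from m import *
for n,(u,v) in(("top",(365,175)),("side",(325,235))):
    f,k=cam(n); c=f[v-45:v+45,u-60:u+60]; cv2.imwrite(f"pics/n_{n}.png",cv2.resize(c,None,fx=3,fy=3,interpolation=cv2.INTER_CUBIC))
a=cv2.imread("pics/n_top.png");b=cv2.imread("pics/n_side.png"); cv2.imwrite("pics/near.png",np.hstack([a,b]))
E
```

```text
t: 3.0
tool_pos: [0.6301, -0.1441, 0.1613]
orientation: [-0.353, 1.538, 0.351]
force: [-0.9, 1.2, -0.5]
opening: 0.0005
3.0 [ 0.6301 -0.1441  0.1613] [-0.9  1.2 -0.5] op 0.0004991539765192237
tip [ 0.6302 -0.1441  0.1443] R
 [[ 0.004 -0.434  0.901]
 [-0.001  0.901  0.434]
 [-1.    -0.002  0.003]]
tip->pad in tool [ 0.0323  0.0053 -0.0014] turn x -0.006
```

View pics/near.png

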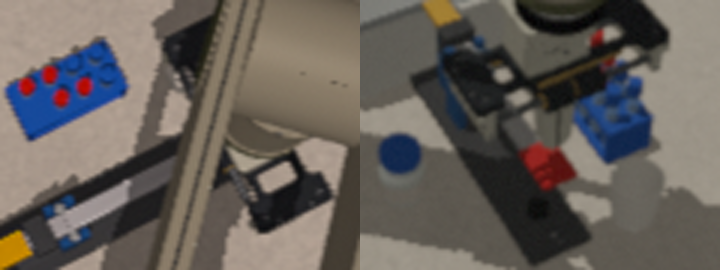

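The near picture shows the fingers (right half, ending about (555,140)) just above the pad at (548,165), and the rack and cup clear. I'll lower to contact.

```bash
python3 -m inch '[[[0.012,0.004,-0.001,0,0,0,0],[0.012,0,0,0,0,0,0],[0.003,0,0,0,0,0,0],[0.003,0,0,0,0,0,0],[0.003,0,0,0,0,0,0],[0.003,0,0,0,0,0,0],[0.003,0,0,0,0,0,0]]]'
python3 w.py
```

```text
t: 3.8
tool_pos: [0.6324, -0.1411, 0.129]
orientation: [-0.359, 1.526, 0.346]
force: [-0.1, 0.3, -0.1]
opening: 0.0004
3.8 [ 0.6324 -0.1411  0.129 ] [-0.1  0.3 -0.1] op 0.0004490088415555119
tip [ 0.6326 -0.1412  0.112 ] R
 [[ 0.017 -0.435  0.9  ]
 [-0.004  0.9    0.435]
 [-1.    -0.011  0.013]]
tip->pad in tool [-0.0001  0.0036 -0.0047] turn x -0.004
```

```bash
python3 -m inch '[[[0,0.002,-0.004,0,0,0,0],[0.003,0,0,0,0,0,0],[0.003,0,0,0,0,0,0],[0.003,0,0,0,0,0,0],[0.003,0,0,0,0,0,0],[0.003,0,-0.001,0,0,0,0],[0.003,0,0,0,0,0,0]]]'
python3 w.py
```

```text
t: 4.5
tool_pos: [0.6281, -0.1417, 0.1115]
orientation: [-0.36, 1.523, 0.345]
force: [-2.1, 1.0, 3.4]
opening: 0.0005
4.5 [ 0.6281 -0.1417  0.1115] [-2.1  1.   3.4] op 0.0005426107809681372
tip [ 0.6284 -0.1418  0.0945] R
 [[ 0.02  -0.435  0.9  ]
 [-0.005  0.9    0.435]
 [-1.    -0.013  0.016]]
tip->pad in tool [-0.0175  0.0021 -0.0004] turn x -0.004
```

```bash
python3 -m inch '[[[0.003,0,0,0,0,0,0],[0.003,0,0,0,0,0,0],[0.003,0,0,0,0,0,0],[0.003,0.0003,0,0,0,0,0],[0.003,0.0003,0,0,0,0,0],[0.003,0.0003,0,0,0,0,0],[0.003,0.0004,0,0,0,0,0],[0.003,0.0005,0,0,0,0,0],[0.003,0.0006,0,0,0,0,0],[0.003,0.0006,0,0,0,0,0]]]'
python3 w.py
```

```text
t: 5.5
tool_pos: [0.6275, -0.1386, 0.0793]
orientation: [-0.359, 1.523, 0.345]
force: [-1.1, 1.6, 7.0]
opening: 0.0001
5.5 [ 0.6275 -0.1386  0.0793] [-1.1  1.6  7. ] op 9.230726392260504e-05
tip [ 0.6278 -0.1387  0.0623] R
 [[ 0.02  -0.435  0.9  ]
 [-0.004  0.9    0.435]
 [-1.    -0.013  0.016]]
tip->pad in tool [-0.0497 -0.0013 -0.0007] turn x -0.004
```

```bash
python3 -m inch '[[[0.003,0.0008,0,0,0,0,0],[0.003,0.0008,0,0,0,0,0],[0.003,0.0009,0,0,0,0,0],[0.003,0.001,0,0,0,0,0],[0.003,0.001,0,0,0,0,0],[0.002,0.0005,0,0,0,0,0]]]'
python3 w.py
python3 - <<'E'
from m import *
T,k=cam("top"); a=cv2.resize(T[160:280,230:350],None,fx=3,fy=3,interpolation=cv2.INTER_CUBIC)
S,k=cam("side"); b=cv2.resize(S[155:275,235:355],None,fx=3,fy=3,interpolation=cv2.INTER_CUBIC); cv2.imwrite("pics/p1.png",np.hstack([a,b]))
E
```

```text
t: 6.1
tool_pos: [0.6269, -0.1339, 0.0627]
orientation: [-0.36, 1.52, 0.344]
force: [-0.8, -0.2, 5.5]
opening: 0.0006
6.1 [ 0.6269 -0.1339  0.0627] [-0.8 -0.2  5.5] op 0.000577326304468736
tip [ 0.6273 -0.134   0.0458] R
 [[ 0.023 -0.435  0.9  ]
 [-0.005  0.9    0.436]
 [-1.    -0.015  0.019]]
tip->pad in tool [-0.0662 -0.0062 -0.0018] turn x -0.004
```

View pics/p1.png

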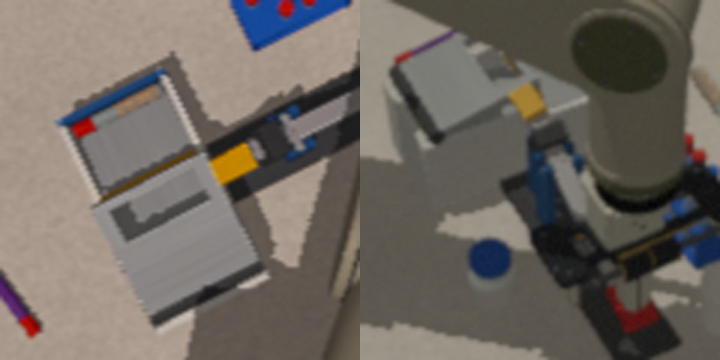

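The top crop shows the tube in the trough against the blue end wall, about (120,105), with the flap up (its shape shifted) and the slot empty. I'll hold briefly and then ease up.

```bash
python3 -m inch '[[[0,0,0,0,0,0,0],[0,0,0,0,0,0,0],[0,0,0,0,0,0,0],[0,0,0,0,0,0,0],[-0.001,-0.0002,0,0,0,0,0],[-0.0015,-0.0004,0,0,0,0,0],[-0.002,-0.0006,0,0,0,0,0],[-0.002,-0.0006,0,0,0,0,0],[-0.002,-0.0006,0,0,0,0,0],[-0.002,-0.0006,0,0,0,0,0],[-0.002,-0.0004,0,0,0,0,0],[-0.002,-0.0004,0,0,0,0,0],[-0.002,-0.0004,0,0,0,0,0],[-0.002,-0.0004,0,0,0,0,0],[-0.002,-0.0003,0,0,0,0,0],[-0.002,-0.0002,0,0,0,0,0],[-0.002,-0.0002,0,0,0,0,0],[-0.002,-0.0001,0,0,0,0,0],[-0.002,0,0,0,0,0,0],[-0.002,0,0,0,0,0,0]]]'
python3 w.py
```

```text
t: 8.2
tool_pos: [0.6288, -0.1403, 0.0955]
orientation: [-0.361, 1.52, 0.343]
force: [1.3, -1.9, 2.3]
opening: 0.0004
8.2 [ 0.6288 -0.1403  0.0955] [ 1.3 -1.9  2.3] op 0.00040731341696843045
tip [ 0.6292 -0.1405  0.0785] R
 [[ 0.024 -0.435  0.9  ]
 [-0.007  0.9    0.435]
 [-1.    -0.016  0.018]]
tip->pad in tool [-0.0336  0.0009 -0.0014] turn x -0.005
```

```bash
python3 -m inch '[[[-0.0015,0,0,0,0,0,0],[-0.0015,0,0,0,0,0,0],[-0.001,0,0,0,0,0,0],[-0.001,0,0,0,0,0,0],[-0.001,0,0,0,0,0,0],[-0.001,0,0,0,0,0,0],[-0.001,0,0,0,0,0,0],[-0.001,0,0,0,0,0,0],[-0.001,0,0,0,0,0,0],[-0.001,0,0,0,0,0,0],[-0.001,0,0,0,0,0,0],[-0.001,0,0,0,0,0,0],[-0.001,0,0,0,0,0,0],[-0.001,0,0,0,0,0,0],[-0.001,0,0,0,0,0,0],[-0.001,0,0,0,0,0,0],[-0.001,0,0,0,0,0,0],[-0.001,0,0,0,0,0,0],[-0.001,0,0,0,0,0,0],[-0.001,0,0,0,0,0,0]]]'
python3 w.py
```

```text
t: 10.2
tool_pos: [0.6291, -0.1407, 0.1192]
orientation: [-0.362, 1.518, 0.341]
force: [1.6, -1.2, 3.1]
opening: 0.0006
10.2 [ 0.6291 -0.1407  0.1192] [ 1.6 -1.2  3.1] op 0.0006152552627351525
tip [ 0.6295 -0.1408  0.1022] R
 [[ 0.026 -0.435  0.9  ]
 [-0.008  0.9    0.435]
 [-1.    -0.018  0.02 ]]
tip->pad in tool [-0.0099  0.0017 -0.0019] turn x -0.005
```

```bash
python3 -m inch '[[[-0.0007,0,0,0,0,0,0],[-0.0007,0,0,0,0,0,0],[-0.0007,0,0,0,0,0,0],[-0.0007,0,0,0,0,0,0],[-0.0007,0,0,0,0,0,0],[-0.0007,0,0,0,0,0,0],[-0.0007,0,0,0,0,0,0],[-0.0007,0,0,0,0,0,0],[-0.0007,0,0,0,0,0,0],[-0.0007,0,0,0,0,0,0],[-0.0007,0,0,0,0,0,0],[-0.0007,0,0,0,0,0,0],[-0.0007,0,0,0,0,0,0],[-0.0007,0,0,0,0,0,0]]]'
python3 w.py
```

```text
t: 11.6
tool_pos: [0.6267, -0.139, 0.1272]
orientation: [-0.36, 1.523, 0.345]
force: [0.2, 0.5, 0.8]
opening: -0.0001
11.6 [ 0.6267 -0.139   0.1272] [0.2 0.5 0.8] op -0.00012853598312061447
tip [ 0.627  -0.1391  0.1102] R
 [[ 0.02  -0.435  0.9  ]
 [-0.005  0.9    0.435]
 [-1.    -0.013  0.016]]
tip->pad in tool [-0.0018 -0.0007 -0.0006] turn x -0.004
```

```bash
python3 -m inch '[[[-0.0007,0,0,0,0,0,0],[-0.0007,0,0,0,0,0,0],[-0.0007,0,0,0,0,0,0],[-0.0007,0,0,0,0,0,0],[-0.0007,0,0,0,0,0,0],[-0.0007,0,0,0,0,0,0],[-0.001,0,0,0,0,0,0],[-0.001,0,0,0,0,0,0],[-0.002,0,0,0,0,0,0],[-0.004,0,0,0,0,0,0],[-0.01,0,0,0,0,0,0],[-0.03,0,0,0,0,0,0],[-0.04,0,0,0,0,0,0],[-0.04,-0.03,0,0,0,0,0],[0,-0.05,0,0,0,0,0],[0,-0.05,0,0,0,0,0],[0,-0.05,0,0,0,0,0],[0,-0.05,0,0,0,0,0],[0,0,0,0,0,0,0]]]'
python3 w.py
python3 - <<'E'
from m import *
T,kt=cam("top"); S,ks=cam("side")
print("red pad now",red(T,360,395,165,195)[0],red(S,312,342,230,260)[0],"were [376.4 178.25] [326.88 244.42]")
D0=cv2.imread("pics/top0.png"); 
a=cv2.resize(T[130:270,235:395],None,fx=2.5,fy=2.5,interpolation=cv2.INTER_CUBIC)
b=cv2.resize(S[150:290,225:385],None,fx=2.5,fy=2.5,interpolation=cv2.INTER_CUBIC); cv2.imwrite("pics/p2.png",np.hstack([a,b]))
E
```

```text
t: 13.5
tool_pos: [0.7244, -0.346, 0.2719]
orientation: [-0.364, 1.521, 0.347]
force: [-1.3, 0.8, -2.1]
opening: 0.0007
13.5 [ 0.7244 -0.346   0.2719] [-1.3  0.8 -2.1] op 0.0006704924067774931
tip [ 0.7248 -0.3461  0.2549] R
 [[ 0.022 -0.439  0.898]
 [-0.006  0.898  0.439]
 [-1.    -0.015  0.017]]
tip->pad in tool [1.395e-01 2.303e-01 1.000e-04] turn x 0.0
red pad now [375.96313364 177.70046083] [327.20496894 243.91925466] were [376.4 178.25] [326.88 244.42]
```

View pics/p2.png

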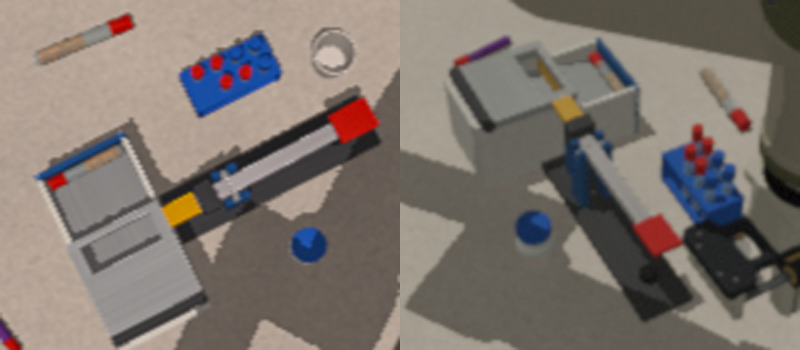

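The picture shows the flap shut, with the yellow tab at (183,208). The lever is level in its saddle, the tube lies in the trough at (85,165), and the bystanders haven't moved. The robot is clear.

```bash
python3 -c "
from plant import workorder; print(workorder.close_job())"
```

```text
the job is handed in; nothing more can be done
None
```

I pressed the red pad down about 66 mm with the closed fingertips, stopping about 6 mm short of the stated stop travel. I held it there until the tube had rolled into the trough, then eased the lever up over about 5.5 s and backed the arm off. The job is handed in at about 13.6 s of the 42 s allowed; no verdict is reported.

- **Final view:** both cameras show the flap shut, the lever level in its saddle and the tube against the trough's blue end wall. Rack, jar and cup look where they were; I did not re-check the pipette, timer and tray.
- **Forces:** the wrist readings at the end of each press and release move peaked at 7 N and fell to under 1 N just before the fingers left the pad.
- **Disagreements:** the pad's image centre came back about 0.7 px (around 2 mm) from where it started. That is near the calibration error and the lighting had changed, so I left it. My first top and side estimates of the pad also differed by about 7 mm, but the contact height matched what I expected.

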